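Set out microscope objectives by height on the lens rack

TASK

An eyepiece has been left on the lens rack: stand it upright in the green tray. Stand the four objectives upright on the rack's four marks, one centred on each mark, in order of height: the shortest next to the red end block, the tallest at the far end. The optics are delicate, so do not let any of the five topple over at any time.

Things in the scene. Friction and masses are not known exactly. Their poses are not given: they have to be found in the camera images.
- obj_red: microscope objective with a red ring: an upright dark metal cylinder, 30 mm in diameter and 30 mm tall overall. Straight-sided up to 22 mm (the red ring is the top 6 mm of that, also 30 mm wide, seen from above as a red collar), then a bright conical nose 8 mm tall. Origin at the centre of its underside, z up. Loose, about 100 g; stands on the table at the start.
- obj_yellow: microscope objective with a yellow ring: an upright dark metal cylinder, 30 mm in diameter and 42 mm tall overall. Straight-sided up to 34 mm (the yellow ring is the top 6 mm of that, also 30 mm wide, seen from above as a yellow collar), then a bright conical nose 8 mm tall. Origin at the centre of its underside, z up. Loose, about 120 g; stands on the table at the start.
- obj_blue: microscope objective with a blue ring: an upright dark metal cylinder, 30 mm in diameter and 54 mm tall overall. Straight-sided up to 46 mm (the blue ring is the top 6 mm of that, also 30 mm wide, seen from above as a blue collar), then a bright conical nose 8 mm tall. Origin at the centre of its underside, z up. Loose, about 140 g; stands on the table at the start.
- obj_white: microscope objective with a white ring: an upright dark metal cylinder, 30 mm in diameter and 66 mm tall overall. Straight-sided up to 58 mm (the white ring is the top 6 mm of that, also 30 mm wide, seen from above as a white collar), then a bright conical nose 8 mm tall. Origin at the centre of its underside, z up. Loose, about 160 g; stands on the table at the start.
- eyepiece: microscope eyepiece, 50 mm tall, standing upright somewhere on the rack's row of marks at the start: lower 22 mm an aluminium tube 30 mm in diameter, upper 28 mm a black head 36 mm in diameter with a glass lens on top. Loose, about 90 g. Origin at the centre of its underside, z up.
- seat1: round flat grey mark with a black rim, 44 mm in diameter, on the lens rack: the one next to the rack's red end block. Origin at its centre on the rack's top face, 12 mm above the table; z up, x along the row, away from the red block. The fixed rack's red block (14 mm long, full width, rising 14 mm above the bar) is on the bar's end, its near face 32 mm from this centre.
- seat2: round flat grey mark with a black rim, 44 mm in diameter, on the lens rack: the one second from the red end block. Origin at its centre on the rack's top face, 12 mm above the table; z up, x along the row, away from the red block. The rack is a flat aluminium bar 260 x 60 mm, 12 mm thick, fixed to the table; its four marks lie in a straight line at 56 mm spacing, flush with its top.
- seat3: round flat grey mark with a black rim, 44 mm in diameter, on the lens rack: the one third from the red end block. Origin at its centre on the rack's top face, 12 mm above the table; z up, x along the row, away from the red block. 
- seat4: round flat grey mark with a black rim, 44 mm in diameter, on the lens rack: the one farthest from the red end block. Origin at its centre on the rack's top face, 12 mm above the table; z up, x along the row, away from the red block. 
- tray: green square open tray fixed to the table, 100 x 100 mm outside, 18 mm high, walls and floor 4 mm thick (inside 92 x 92 mm). Origin at the centre of its underside; x and y along its sides, z up.

How it is judged (in metres and radians):
At the end, for the whole second after the job is handed in: All upright (within 0.12 rad) and at rest: the red (shortest), yellow, blue and white (tallest) objectives on the rack, in that order from the red end block, each within 12 mm of its mark's centre; the eyepiece on the floor of the green tray (horizontal distance between obj_red and seat1 below 0.012 m and z of obj_red in the frame of seat1 between -0.004 and 0.004 m and angle between each of obj_red, obj_yellow, obj_blue, obj_white, eyepiece's own z axis and vertical below 0.12 rad and linear speed of each of obj_red, obj_yellow, obj_blue, obj_white, eyepiece below 0.02 m/s and angular speed of each of obj_red, obj_yellow, obj_blue, obj_white, eyepiece below 0.3 rad/s and horizontal distance between obj_yellow and seat2 below 0.012 m and z of obj_yellow in the frame of seat2 between -0.004 and 0.004 m and horizontal distance between obj_blue and seat3 below 0.012 m and z of obj_blue in the frame of seat3 between -0.004 and 0.004 m and horizontal distance between obj_white and seat4 below 0.012 m and z of obj_white in the frame of seat4 between -0.004 and 0.004 m and x of eyepiece in the frame of tray between -0.034 and 0.034 m and y of eyepiece in the frame of tray between -0.034 and 0.034 m and z of eyepiece in the frame of tray between 0 and 0.009 m); the robot touches nothing.
It fails at once if the red objective topples over (leans more than 0.8 rad) (angle between obj_red's own z axis and vertical above 0.8 rad).
It fails at once if the yellow objective topples over (leans more than 0.8 rad) (angle between obj_yellow's own z axis and vertical above 0.8 rad).
It fails at once if the blue objective topples over (leans more than 0.8 rad) (angle between obj_blue's own z axis and vertical above 0.8 rad).
It fails at once if the white objective topples over (leans more than 0.8 rad) (angle between obj_white's own z axis and vertical above 0.8 rad).
It fails at once if the eyepiece topples over (leans more than 0.8 rad) (angle between eyepiece's own z axis and vertical above 0.8 rad).
It also fails if it takes over 120 s, if anything falls off the work surface, if the arm or the gripper's body presses on something with over 40 N, if the wrist force passes 120 N, or if a joint passes its speed limit or range.

ROBOT

A 6-joint arm with a two-finger parallel gripper is mounted at the origin on the work surface. World frame = base frame: x ahead of the robot, y to its left, z up, the work surface at z = 0. Lengths are in mm, angles in rad, forces in N, time in s.
With the tool pointing down it reaches from about 300 to 775 mm from the base axis. Payload 14.6 kg.
Tool frame: the origin (TCP) lies at the very end of the fingers, on their centre line; the grasp point (between the pads) lies 19 mm behind it; z points along the fingers, y is the line along which they close (so a half turn about z gives the same grasp; the last joint's range is limited). The gripper opens to 94 mm and grips with 3 to 60 N. Pads are 16 mm wide; open, the fingers measure 119 mm over their backs; the gripper's body (75 mm by 177 mm) begins 78 mm behind the grasp point.
Start: joints at [1.119, 0.3, 1.521, -0, 1.321, -0.067], TCP at [206.452, 509.771, 205.446] pointing down, gripper open.
Joint ranges: [-3.03, 3.03], [-0.79, 2.21], [0.23, 2.52], [-1.04, 4.18], [0, 3.07], [-2.55, 2.55]. Speed limits (rad/s): [2.22, 2.22, 2.57, 3.14, 3.14, 3.14].

INTERFACE

Orientations are given as [roll, pitch, yaw] about the fixed x, y, z axes, in that order (R = Rz(yaw) Ry(pitch) Rx(roll)).
In Python, from cell import read_state, viewer, manip, models gives the robot as it stands.
- The arm moves only by the tool carry_out, never from a script. Its argument "deltas" is a list of rows, each an object with "dp": the shift along the tool's x, y, z in mm, a list of three; "roll": the turn about the tool's z in degrees; "gripper": the opening, from -1 (shut) to 1 (fully open), so that 0 is half open. In form: [{"dp": [tx, ty, tz], "roll": roll, "gripper": gripper}, ...]. A call has 1 to 12 rows; each row is the pose to reach, as a shift and turn from the pose commanded when the call began, along the tool's axes at that moment; what a row does not reach only later rows make up. A row lasts 1/12 s, in which the tool goes at most 41.7 mm and 7.16 degrees, less where a joint would pass 70% of its speed; a pose out of reach is approached as far as the arm can. A call with a gripper value outside its range is refused whole. The fingers move at their own pace and stop on an object; "newtons" is the grip in N (left out, the last holds). Time passes only in rows, so rows that repeat a pose let the fingers close. It gives the time, the measured TCP pose, the force, the opening and the grip force at its end, in the units of the state.
- read_state(): the state, without advancing time (a new reading comes with each control period).
- viewer.camera(name): name is "side" or "top" or "wrist"; returns the picture (420x560x3 uint8, red, green, blue); there is no depth.
- viewer.camera_params(name): a dict with "fovy" (degrees; the focal length in pixels is half the picture's height over the tangent of half this angle, whatever the lens; pixels are square), "cx", "cy" (the principal point, pixels), "eye" and "attitude" of the camera in the world; the wrist camera has in their place "T_tool_cam" (4x4, takes a point from camera to tool coordinates, whose origin is the TCP and whose axes are the flange's). Camera axes: x right, y up, looking along -z (the intrinsics and any distortion apply to the point x, -y, -z); pixel columns grow to the right and rows downward; lengths in mm; the calibration is good to about 2 mm. A picture is of the moment at which its call begins: read the wrist's pose just before it. camera_params takes no time and is no camera call.
- manip.sign_off(): hands the job in; it is judged then, once.
Trained networks look in the newest picture that a camera, given by its name, has taken for a name from the list of things; names that differ only in an ending like _2 or _b are one class to them, and where a whole thing is asked for, a point or a joint stands for the part that bears it (a point fixed in the world has none). Each returns a list of dicts, best first, with "p" (0 to 1); they miss things now and then, are a little off and sometimes report something else, mostly with a low value. They report only what shows in the picture. A call takes as long as a camera call.
- models.cut_out(camera, label): "region" (420x560 bool, what is visible of it) and "box" ([left, top, right, bottom] in pixels, round what is visible of it).
The state is a dict: "clock": time; "joints": joint angles; "qd": joint speeds; "effort": joint torques, N m; "eef_pos": TCP position; "eef_rot": TCP orientation; "wrist_force": force on the tool from outside, world axes, zero at the start; "moment": the same for the moment, N m; "finger_gap": finger opening in mm; "finger_force": force on a finger pad.
Only numpy, scipy, OpenCV 4.12 (cv2) and the standard library are available. Lean on these libraries where they do the work, as an engineer would, in place of code of your own. Each camera call takes 0.05 s, during which the arm holds its last target. There are 200 camera calls.

## Working session

There is one attempt and no reset: what is moved stays moved. The work goes in short steps, Python scripts to look and compute and a tool call to move; the robot and the scene stay as the last step left them, time stands still between calls to the robot, and variables do not carry over. Pictures are saved under pics/ and viewed, at most 14 in all, crops included, and the job is handed in when it is done.

Besides the shell and the picture viewer there is one more tool, called after ">>>" as name([rows], argument=value, ...), one row to a line, values as JSON. carry_out: Moves the arm, as the interface text tells. Its arguments: {"type":"object","properties":{"deltas":{"type":"array"},"newtons":{"type":"number"}},"required":["deltas"]}

```bash
ls; mkdir -p pics
python3 - <<'E'
from cell import read_state, viewer, manip, models
import cv2, numpy as np
print(read_state())
for c in ["top","side","wrist"]:
    print(c, viewer.camera_params(c))
a=viewer.camera("top"); b=viewer.camera("side")
cv2.imwrite("pics/top0.png",a[:,:,::-1]); cv2.imwrite("pics/side0.png",b[:,:,::-1])
E
```

```text
pics
{'clock': 0.0, 'joints': array([ 1.11936632e+00,  3.00513639e-01,  1.52158405e+00, -1.49071489e-05,
        1.32072336e+00, -6.66024867e-02]), 'qd': array([ 7.29363152e-05, -1.02008785e-03,  5.26219955e-04, -1.31875139e-03,
       -1.06451741e-03, -2.70922012e-03]), 'effort': array([-9.46175969e-04, -5.31806016e+01, -3.52728403e+01,  7.07883085e-02,
        2.44182476e-02, -7.90000445e-05]), 'eef_pos': array([206.35843656, 509.52666154, 204.86175136]), 'eef_rot': array([-3.14036602e+00, -6.73469128e-05,  2.75676879e+00]), 'wrist_force': array([-0.03339466, -0.05743485,  0.11244202]), 'moment': array([-0.01905174,  0.0197987 , -0.06304755]), 'finger_force': 0.0, 'finger_gap': 94.17153243078387}
top {'fovy': 55.933642952108805, 'cx': 277.2631051858844, 'cy': 210.83569643979908, 'eye': array([440.43557179, -25.78608542, 854.77336525]), 'attitude': array([ 0.11924265,  0.01919347, -1.5502882 ])}
side {'fovy': 55.38949152124167, 'cx': 282.34852832608, 'cy': 208.98892563534847, 'eye': array([399.43923922, 635.04174613, 510.99412309]), 'attitude': array([ 0.9449957 , -0.00435434, -2.89806708])}
wrist {'fovy': 63.41486676946874, 'cx': 285.3091256706635, 'cy': 207.27959137741792, 'T_tool_cam': array([[ 9.32865263e-05,  9.61801525e-01,  2.73747726e-01,
         8.02138920e+01],
       [ 9.99999546e-01,  1.69996179e-04, -9.38050048e-04,
         6.24691890e-02],
       [-9.48754035e-04,  2.73747690e-01, -9.61801072e-01,
        -1.78913802e+02],
       [ 0.00000000e+00,  0.00000000e+00,  0.00000000e+00,
         1.00000000e+00]])}
```

View pics/top0.png

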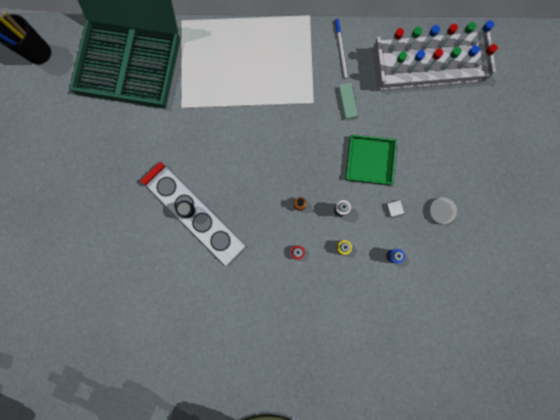

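View pics/side0.png

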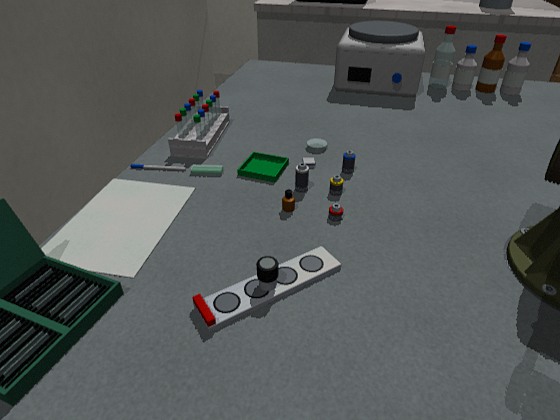

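```bash
cat > h.py <<'E'
from cell import read_state, viewer, manip, models
import cv2, numpy as np
from scipy.spatial.transform import Rotation as R
from scipy.optimize import least_squares
def cyl(*rz): 
    t=np.linspace(0,2*np.pi,40)
    return np.vstack([np.c_[r*np.cos(t),r*np.sin(t),0*t+z] for r,z in rz])
def obj(h): return cyl((15,0),(15,h-8),(6,h))
M={"obj_red":obj(30),"obj_yellow":obj(42),"obj_blue":obj(54),"obj_white":obj(66),
 "eyepiece":cyl((15,0),(15,22),(18,22),(18,50)),
 "tray":np.array([[x,y,z] for x in(-50,50) for y in(-50,50) for z in(0,18)],float),
 "seat1":cyl((22,0))}
def cam(name,st=None):
    p=viewer.camera_params(name)
    if name=="wrist":
        st=st or read_state()
        T=np.eye(4);T[:3,:3]=R.from_euler("xyz",st["eef_rot"]).as_matrix();T[:3,3]=st["eef_pos"]
        T=T@p["T_tool_cam"]; Rc,e=T[:3,:3],T[:3,3]
    else: Rc,e=R.from_euler("xyz",p["attitude"]).as_matrix(),p["eye"]
    return dict(R=Rc,e=e,f=210/np.tan(np.radians(p["fovy"]/2)),c=np.array([p["cx"],p["cy"]]))
def proj(c,P):
    q=(np.atleast_2d(P)-c["e"])@c["R"]; return c["c"]+c["f"]*np.c_[q[:,0],-q[:,1]]/-q[:,2:]
def back(c,uv,z):
    d=np.r_[(uv[0]-c["c"][0])/c["f"],-(uv[1]-c["c"][1])/c["f"],-1]; d=c["R"]@d
    return c["e"]+d*(z-c["e"][2])/d[2]
def cent(c,P):
    m=cv2.moments(cv2.convexHull(proj(c,P).astype(np.float32))); return np.array([m["m10"],m["m01"]])/m["m00"]
def fit(c,label,uv,z0=0,yaw=0):
    P=M[label]@R.from_euler("z",yaw).as_matrix().T+[0,0,z0]
    return least_squares(lambda s:cent(c,P+[s[0],s[1],0])-uv,back(c,uv,z0)[:2]).x
def find(name,label):
    out=[]
    for d in models.cut_out(name,label):
        if d["p"]<.2: continue
        ys,xs=np.nonzero(d["region"]); out.append((d["p"],np.array([xs.mean()+0,ys.mean()+0]),d["box"],len(xs),d["region"]))
    return out
E
python3 - <<'E'
from h import *
np.set_printoptions(precision=1,suppress=True)
for n in ("top","side"):
    viewer.camera(n); c=cam(n)
    for l in ["obj_red","obj_yellow","obj_blue","obj_white","eyepiece","tray","seat1","seat2","seat3","seat4"]:
        for p,uv,box,k,rg in find(n,l):
            z0=12 if l in("eyepiece",) or l[:4]=="seat" else 0
            print(n,l,round(p,2),uv,np.array(box),k,back(c,uv,12)[:2] if l[:4]=="seat" else fit(c,l,uv,z0))
            if l=="tray":
                print(cv2.minAreaRect(np.argwhere(rg)[:,::-1].astype(np.float32)))
E
```

```text
top obj_red 0.59 [298.  252.1] [292.1 249.7 306.7 258.6] 142 [453.9 -53.2]
top obj_red 0.52 [220.5 240.4] [212.2 231.2 233.2 251. ] 312 [475.3 112.1]
top obj_yellow 0.72 [394.2 255.9] [386.5 252.7 405.  263.2] 211 [ 450.2 -259. ]
top obj_yellow 0.57 [344.1 246.8] [339.7 238.5 353.9 254.1] 192 [ 466.9 -149.3]
top obj_blue 0.63 [394.8 255.4] [384.5 250.2 403.5 263.5] 245 [ 450.8 -253.2]
top obj_white 0.5 [341.8 207.9] [335.  201.4 350.2 217.9] 211 [ 547.1 -142.4]
top eyepiece 0.75 [185.6 209.1] [175.6 198.6 196.4 219.6] 289 [537.2 181.3]
top tray 0.58 [371.  159.5] [342.4 136.5 399.7 185.1] 2201 [ 657.7 -211.3]
((370.8934326171875, 159.67213439941406), (47.89340591430664, 47.16912078857422), 5.194429397583008)
top seat1 0.83 [220.1 240.2] [212.8 233.3 233.7 250.5] 282 [475.7 113.2]
top seat1 0.81 [202.3 221.7] [193.6 213.5 214.6 230.3] 311 [514.7 153. ]
top seat1 0.56 [166.1 185.8] [158.  178.4 174.2 197.4] 287 [591.6 235.4]
top seat1 0.47 [183.4 198.5] [173.  193.3 195.9 203.4] 118 [564.3 196.3]
top seat2 0.83 [220.1 240.2] [212.8 233.3 233.7 250.5] 282 [475.7 113.2]
top seat2 0.81 [2
[... 1918 characters left out ...]
3.5 297.6 285.2] 317 [509.6 151.7]
side seat2 0.63 [310.9 263.2] [298.7 253.4 325.  268.7] 345 [474.2 113. ]
side seat3 0.92 [226.7 301.7] [210.7 290.  241.8 314.8] 495 [589.3 234. ]
side seat3 0.76 [254.1 288.6] [243.5 279.7 265.7 297.9] 303 [554.7 196.2]
side seat3 0.66 [286.6 274.8] [278.1 263.5 297.6 285.2] 317 [509.6 151.7]
side seat3 0.63 [310.9 263.2] [298.7 253.4 325.  268.7] 345 [474.2 113. ]
side seat4 0.92 [226.7 301.7] [210.7 290.  241.8 314.8] 495 [589.3 234. ]
side seat4 0.76 [254.1 288.6] [243.5 279.7 265.7 297.9] 303 [554.7 196.2]
side seat4 0.66 [286.6 274.8] [278.1 263.5 297.6 285.2] 317 [509.6 151.7]
side seat4 0.63 [310.9 263.2] [298.7 253.4 325.  268.7] 345 [474.2 113. ]
```

>>> carry_out([
  {"dp":[-430,-181,45],"roll":-68.6,"gripper":1},
  {"dp":[-430,-181,45],"roll":-68.6,"gripper":1},
  {"dp":[-430,-181,45],"roll":-68.6,"gripper":1},
  {"dp":[-430,-181,45],"roll":-68.6,"gripper":1},
  {"dp":[-430,-181,45],"roll":-68.6,"gripper":1},
  {"dp":[-430,-181,45],"roll":-68.6,"gripper":1},
  {"dp":[-430,-181,45],"roll":-68.6,"gripper":1},
  {"dp":[-430,-181,45],"roll":-68.6,"gripper":1},
  {"dp":[-430,-181,45],"roll":-68.6,"gripper":1},
  {"dp":[-430,-181,45],"roll":-68.6,"gripper":1},
  {"dp":[-430,-181,45],"roll":-68.6,"gripper":1},
  {"dp":[-430,-181,45],"roll":-68.6,"gripper":1},
], newtons=15)

```text
clock: 2.2
eef_pos: [531.2, 186.0, 161.4]
eef_rot: [-3.141, 0.0, -2.324]
wrist_force: [0.1, 1.3, 0.0]
finger_gap: 94.1
finger_force: 0.0
```

```bash
cat >> h.py <<'E'
np.set_printoptions(precision=1,suppress=True)
def go(x,y,z,yaw=None):
    "print dp (tool axes) and roll from the present pose to the target"
    s=read_state(); Rt=R.from_euler("xyz",s["eef_rot"]).as_matrix()
    w=0 if yaw is None else np.degrees(s["eef_rot"][2])-yaw
    print("dp",Rt.T@(np.array([x,y,z])-s["eef_pos"]),"roll",round((w+90)%180-90,1),"yaw",np.degrees(s["eef_rot"][2]).round(1),"pos",s["eef_pos"])
E
python3 - <<'E'
from h import *
s=read_state(); im=viewer.camera("wrist"); c=cam("wrist",s); print(s["eef_pos"],s["qd"])
cv2.imwrite("pics/w1.png",im[:,:,::-1])
for l in ["eyepiece","seat1"]:
    for p,uv,box,k,rg in find("wrist",l):
        print(l,round(p,2),uv,np.array(box),k,back(c,uv,12)[:2] if l[:4]=="seat" else fit(c,l,uv,12))
E
```

```text
[531.2 186.  161.4] [-0.8  0.5 -0.5  0.   0.1 -0.7]
eyepiece 0.84 [277.4 203.7] [259.4 182.4 297.6 223.7] 1500 [535.7 181.4]
seat1 0.9 [276.4 264. ] [257.4 246.2 297.5 284.3] 1177 [589.8 235.6]
seat1 0.67 [275.7 157.4] [255.4 134.1 300.5 179.1] 1627 [512.9 153.7]
seat1 0.6 [275.6  95.8] [252.   73.6 299.  120.8] 1845 [474.1 112.8]
seat1 0.54 [274.  227.3] [259.3 216.9 295.4 230.6] 229 [563.3 204.2]
```

View pics/w1.png

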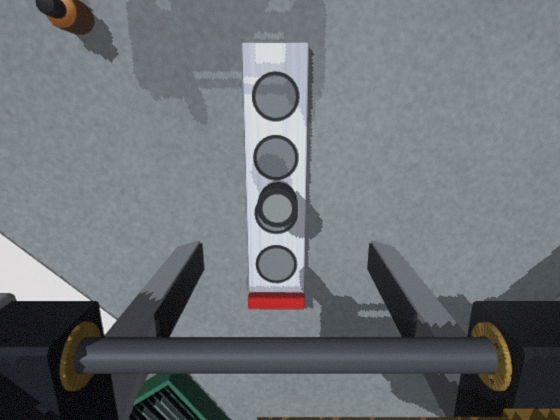

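>>> carry_out([
  {"dp":[0.3,1.2,30],"roll":0,"gripper":1},
  {"dp":[0.3,1.2,60],"roll":0,"gripper":1},
  {"dp":[0.3,1.2,90],"roll":0,"gripper":1},
  {"dp":[0.3,1.2,115],"roll":0,"gripper":1},
  {"dp":[0.3,1.2,128],"roll":0,"gripper":1},
  {"dp":[0.3,1.2,128],"roll":0,"gripper":1},
  {"dp":[0.3,1.2,128],"roll":0,"gripper":-0.1},
  {"dp":[0.3,1.2,128],"roll":0,"gripper":-0.1},
  {"dp":[0.3,1.2,128],"roll":0,"gripper":-1},
  {"dp":[0.3,1.2,128],"roll":0,"gripper":-1},
  {"dp":[0.3,1.2,128],"roll":0,"gripper":-1},
  {"dp":[0.3,1.2,128],"roll":0,"gripper":-1},
], newtons=15)

```text
clock: 3.35
eef_pos: [529.2, 188.3, 33.9]
eef_rot: [-3.141, 0.001, -2.329]
wrist_force: [0.2, -0.0, -0.1]
finger_gap: 57.2
finger_force: 0.0
```

>>> carry_out([
  {"dp":[0.4,-5,1],"roll":0,"gripper":0.3},
  {"dp":[0.4,-9.7,1],"roll":0,"gripper":0.3},
  {"dp":[0.4,-9.7,1],"roll":0,"gripper":0.3},
  {"dp":[0.4,-9.7,1],"roll":0,"gripper":0.3},
])

```text
clock: 3.68
eef_pos: [536.0, 180.9, 32.3]
eef_rot: [3.142, -0.0, -2.33]
wrist_force: [0.1, 0.5, -0.0]
finger_gap: 61.2
finger_force: 0.0
```

Run:
```python
from h import *
s=read_state(); im=viewer.camera("wrist"); c=cam("wrist",s); print(s["eef_pos"],s["qd"],s["finger_gap"])
cv2.imwrite("pics/w2.png",im[:,:,::-1])
for l in ["eyepiece"]:
    for p,uv,box,k,rg in find("wrist",l):
        x=fit(c,l,uv,12); print(l,round(p,2),uv,np.array(box),k,x); go(*x,33)
```

```text
[536.  180.9  32.3] [ 0. -0.  0. -0. -0.  0.] 61.21400793908513
```

View pics/w2.png

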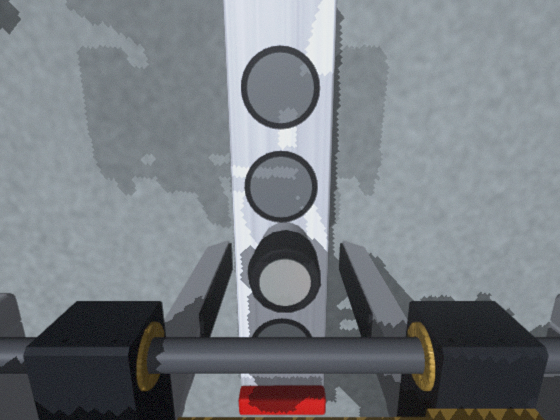

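>>> carry_out([
  {"dp":[0,0,0],"roll":0,"gripper":-1},
  {"dp":[0,0,0],"roll":0,"gripper":-1},
  {"dp":[0,0,0],"roll":0,"gripper":-1},
  {"dp":[0,0,0],"roll":0,"gripper":-1},
  {"dp":[0,0,0],"roll":0,"gripper":-1},
  {"dp":[0,0,0],"roll":0,"gripper":-1},
  {"dp":[0,0,0],"roll":0,"gripper":-1},
  {"dp":[0,0,0],"roll":0,"gripper":-1},
], newtons=15)

```text
clock: 4.45
eef_pos: [535.8, 181.3, 32.4]
eef_rot: [-3.142, 0.0, -2.329]
wrist_force: [-0.1, -0.9, 1.0]
finger_gap: 35.5
finger_force: 15.0
```

>>> carry_out([
  {"dp":[0,0,-15],"roll":0,"gripper":-1},
  {"dp":[0,0,-40],"roll":0,"gripper":-1},
  {"dp":[8,-14,-65],"roll":0,"gripper":-1},
  {"dp":[24,-43,-80],"roll":0,"gripper":-1},
  {"dp":[44,-78,-80],"roll":0,"gripper":-1},
  {"dp":[64,-113,-80],"roll":0,"gripper":-1},
  {"dp":[84,-149,-80],"roll":0,"gripper":-1},
  {"dp":[104,-184,-80],"roll":0,"gripper":-1},
  {"dp":[124,-219,-80],"roll":0,"gripper":-1},
  {"dp":[144,-255,-80],"roll":0,"gripper":-1},
  {"dp":[164,-290,-80],"roll":0,"gripper":-1},
  {"dp":[180,-318,-80],"roll":0,"gripper":-1},
])

```text
clock: 5.45
eef_pos: [646.4, -128.2, 110.5]
eef_rot: [-3.12, -0.03, -2.382]
wrist_force: [-0.1, 0.1, -0.6]
finger_gap: 35.7
finger_force: 15.0
```

>>> carry_out([
  {"dp":[13,-24,0],"roll":0,"gripper":-1},
  {"dp":[20,-36,0],"roll":0,"gripper":-1},
  {"dp":[23,-42,0],"roll":0,"gripper":-1},
  {"dp":[23,-42,0],"roll":0,"gripper":-1},
  {"dp":[23,-42,0],"roll":0,"gripper":-1},
  {"dp":[23,-42,0],"roll":0,"gripper":-1},
])

```text
clock: 5.95
eef_pos: [661.2, -156.7, 111.4]
eef_rot: [-3.109, -0.044, -2.407]
wrist_force: [-0.5, 0.3, -2.0]
finger_gap: 35.7
finger_force: 15.0
```

Run:
```python
from h import *
s=read_state(); im=viewer.camera("wrist"); c=cam("wrist",s); print(s["eef_pos"],s["joints"],s["finger_gap"])
cv2.imwrite("pics/w3.png",im[:,:,::-1])
for p,uv,box,k,rg in find("wrist","tray"):
        x=fit(c,"tray",uv,0); print(round(p,2),uv,np.array(box),k,x); go(*x,26)
```

```text
[ 661.2 -156.7  111.4] [-0.3  0.7  1.2 -0.1  1.3 -2.6] 35.73649313604836
0.96 [246.  165.4] [163.4  82.2 331.2 246.7] 14645 [ 656.7 -208.5]
dp [ 34.2 -32.3  88.3] roll 0 yaw -137.9 pos [ 661.3 -156.9  111.5]
```

View pics/w3.png

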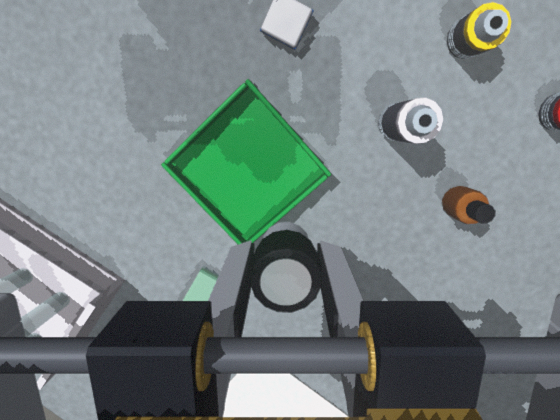

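>>> carry_out([
  {"dp":[0,0,0],"roll":5,"gripper":-1},
  {"dp":[0,0,0],"roll":11,"gripper":-1},
  {"dp":[0,0,0],"roll":18,"gripper":-1},
  {"dp":[0,0,0],"roll":25,"gripper":-1},
  {"dp":[0,0,0],"roll":32,"gripper":-1},
  {"dp":[0,0,0],"roll":39,"gripper":-1},
  {"dp":[0,0,0],"roll":43,"gripper":-1},
  {"dp":[0,0,0],"roll":45,"gripper":-1},
  {"dp":[0,0,0],"roll":45,"gripper":-1},
])

```text
clock: 6.8
eef_pos: [661.4, -157.2, 111.5]
eef_rot: [-3.087, -0.008, 3.09]
wrist_force: [-0.0, -0.7, -2.3]
finger_gap: 35.4
finger_force: 15.0
```

Run:
```python
from h import *
s=read_state(); im=viewer.camera("wrist"); c=cam("wrist",s); print(s["joints"]*100,s["eef_rot"]*100)
for p,uv,box,k,rg in find("wrist","tray"):
        x=fit(c,"tray",uv,0); print(round(p,2),uv,np.array(box),k,x); go(*x,26)
for l in ["obj_red","obj_yellow","obj_blue","obj_white"]:
    for p,uv,box,k,rg in find("wrist",l): print(l,round(p,2),uv,k,fit(c,l,uv,0))
```

```text
[ -26.5   66.9  120.3   -5.8  126.5 -176.7] [-308.7   -0.8  309. ]
0.63 [226.9 196.8] [170.2 144.5 293.6 265.4] 12048 [ 651.3 -214.4]
dp [  6.6 -52.8  88.6] roll 0 yaw 177.2 pos [ 661.4 -157.3  111.5]
obj_white 0.7 [303.9  54.6] 2076 [ 546.2 -142.1]
```

Run:
```python
from h import *
go(657,-210,80);go(657,-210,26.5);go(657,-210,25.7)
```

```text
dp [  1.6 -50.8  34.3] roll 0 yaw 177.1 pos [ 661.4 -157.5  111.4]
dp [  1.1 -47.9  87.7] roll 0 yaw 177.1 pos [ 661.4 -157.5  111.4]
dp [  1.1 -47.8  88.5] roll 0 yaw 177.1 pos [ 661.4 -157.5  111.4]
```

>>> carry_out([
  {"dp":[0.5,-17,11],"roll":0,"gripper":-1},
  {"dp":[1,-36,24],"roll":0,"gripper":-1},
  {"dp":[1.5,-47,32],"roll":0,"gripper":-1},
  {"dp":[1.5,-50.5,35],"roll":0,"gripper":-1},
  {"dp":[1.4,-50,50],"roll":0,"gripper":-1},
  {"dp":[1.3,-49,66],"roll":0,"gripper":-1},
  {"dp":[1.2,-48.4,78],"roll":0,"gripper":-1},
  {"dp":[1.1,-48,85],"roll":0,"gripper":-1},
  {"dp":[1.1,-47.9,87.7],"roll":0,"gripper":-1},
  {"dp":[1.1,-47.9,87.7],"roll":0,"gripper":-1},
  {"dp":[1.1,-47.9,87.7],"roll":0,"gripper":-1},
  {"dp":[1.1,-47.9,87.7],"roll":0,"gripper":-1},
])

```text
clock: 8.1
eef_pos: [657.5, -210.2, 27.4]
eef_rot: [-3.086, -0.007, 3.091]
wrist_force: [0.3, 0.3, -1.7]
finger_gap: 35.8
finger_force: 15.0
```

Run:
```python
from h import *
s=read_state(); print(s["eef_pos"],s["joints"]*100,s["eef_rot"],s["wrist_force"],s["finger_gap"]); viewer.camera("top")
c=cam("top")
for l in ["obj_red","obj_yellow","obj_blue","obj_white"]:
    for p,uv,box,k,rg in find("top",l): print(l,round(p,2),uv,k,fit(c,l,uv,0))
im=viewer.camera("side");cv2.imwrite("pics/s1.png",cv2.resize(im[100:260,180:400,::-1],None,fx=3,fy=3))
```

```text
[ 657.5 -210.2   27.4] [ -34.1   78.   122.4   -6.1  112.8 -183.5] [-3.1 -0.   3.1] [ 0.3  0.3 -1.7] 35.75520894377444
obj_red 0.65 [297.5 252.1] 150 [453.9 -52.2]
obj_white 0.71 [201.9 221.6] 320 [513.1 149.3]
obj_white 0.67 [184.  203.8] 299 [550.1 189. ]
```

View pics/s1.png

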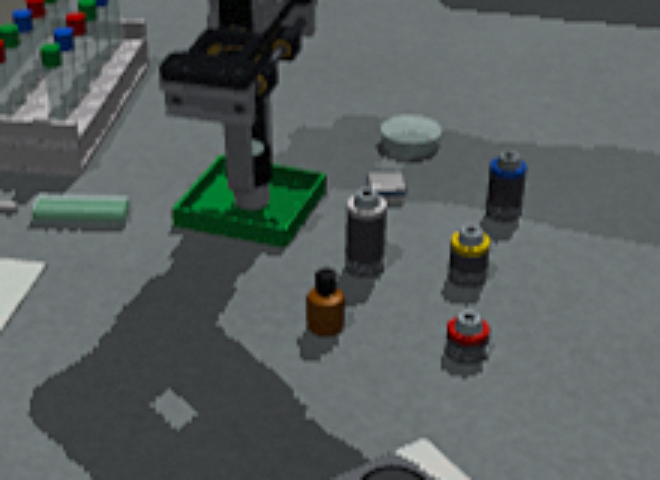

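>>> carry_out([
  {"dp":[0,0.1,1],"roll":0,"gripper":-1},
  {"dp":[0,0.1,1.8],"roll":0,"gripper":-1},
  {"dp":[0,0.1,1.8],"roll":0,"gripper":-0.05},
  {"dp":[0,0.1,1.8],"roll":0,"gripper":0.1},
  {"dp":[0,0.1,1.8],"roll":0,"gripper":0.3},
  {"dp":[0,0.1,1.8],"roll":0,"gripper":0.3},
  {"dp":[0,0,-15],"roll":0,"gripper":0.3},
  {"dp":[0,0,-45],"roll":0,"gripper":1},
  {"dp":[0,0,-85],"roll":0,"gripper":1},
  {"dp":[0,0,-125],"roll":0,"gripper":1},
  {"dp":[0,0,-130],"roll":0,"gripper":1},
  {"dp":[0,0,-130],"roll":0,"gripper":1},
])

```text
clock: 9.4
eef_pos: [659.5, -203.3, 159.6]
eef_rot: [-3.085, -0.003, 3.091]
wrist_force: [-0.5, -0.1, 0.1]
finger_gap: 90.9
finger_force: 0.0
```

Run:
```python
from h import *
s=read_state(); im=viewer.camera("wrist"); c=cam("wrist",s); print(s["eef_pos"],s["joints"]*100,s["eef_rot"]*100)
cv2.imwrite("pics/w4.png",im[:,:,::-1])
for l,z in (("tray",0),("eyepiece",4),("obj_white",0),("obj_blue",0),("obj_yellow",0)):
    for p,uv,box,k,rg in find("wrist",l): print(l,round(p,2),uv,k,fit(c,l,uv,z))
go(453.5,-53,150,46.5)
```

```text
[ 659.5 -203.3  159.6] [ -33.    64.8  112.5   -5.6  135.6 -183.9] [-308.5   -0.3  309.1]
tray 0.95 [289.1 189.2] 9005 [ 655.4 -207.6]
eyepiece 0.85 [283.8 200.5] 1468 [ 656.8 -210.6]
obj_white 0.73 [289.4 189.1] 9118 [ 647.3 -205.3]
obj_white 0.69 [362.2  63.5] 1601 [ 546.1 -142. ]
dp [211.7 139.5  -1. ] roll -49.4 yaw 177.1 pos [ 657.9 -202.9  154.4]
```

View pics/w4.png

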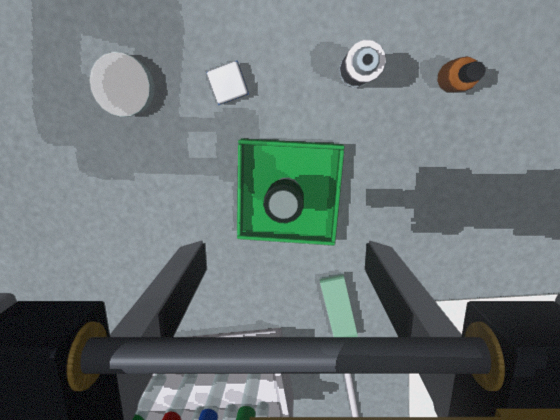

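>>> carry_out([
  {"dp":[20,13,-1],"roll":7,"gripper":1},
  {"dp":[45,30,-1],"roll":14,"gripper":1},
  {"dp":[75,50,-1],"roll":21,"gripper":1},
  {"dp":[105,70,-1],"roll":28,"gripper":1},
  {"dp":[135,90,-1],"roll":35,"gripper":1},
  {"dp":[165,110,-1],"roll":42,"gripper":1},
  {"dp":[190,125,-1],"roll":49,"gripper":1},
  {"dp":[205,135,-1],"roll":56,"gripper":1},
  {"dp":[212,139,-1],"roll":63,"gripper":1},
  {"dp":[212,139,-1],"roll":70,"gripper":1},
  {"dp":[212,139,-1],"roll":77,"gripper":1},
  {"dp":[212,139,-1],"roll":84,"gripper":1},
])

```text
clock: 10.7
eef_pos: [453.3, -53.5, 150.8]
eef_rot: [-3.128, 0.054, 1.619]
wrist_force: [0.1, 0.3, -0.8]
finger_gap: 93.9
finger_force: 0.0
```

>>> carry_out([
  {"dp":[0,0,0],"roll":7,"gripper":1},
  {"dp":[0,0,0],"roll":14,"gripper":1},
  {"dp":[0,0,0],"roll":21,"gripper":1},
  {"dp":[0,0,0],"roll":28,"gripper":1},
  {"dp":[0,0,0],"roll":35,"gripper":1},
  {"dp":[0,0,0],"roll":42,"gripper":1},
  {"dp":[0,0,0],"roll":46.6,"gripper":1},
  {"dp":[0,0,0],"roll":46.6,"gripper":1},
  {"dp":[0,0,0],"roll":46.6,"gripper":1},
])

```text
clock: 11.45
eef_pos: [453.5, -53.6, 150.8]
eef_rot: [3.113, 0.047, 0.814]
wrist_force: [-0.4, -0.1, -0.0]
finger_gap: 93.9
finger_force: 0.0
```

Run:
```python
from h import *
s=read_state(); im=viewer.camera("wrist"); c=cam("wrist",s); print(s["eef_pos"],s["joints"]*100,s["eef_rot"]*100,s["qd"])
cv2.imwrite("pics/w5.png",im[:,:,::-1])
for l in ["obj_red","obj_yellow","obj_blue","obj_white"]:
    for p,uv,box,k,rg in find("wrist",l):
        x=fit(c,l,uv,0);print(l,round(p,2),uv,k,x)
        if l=="obj_red": go(*x,60,46.5);go(*x,4,46.5)
```

```text
[453.5 -53.6 150.8] [-16.5  15.3 183.7  -6.1 115.5  61.6] [311.3   4.7  81.4] [ 0. -0. -0.  0.  0. -0.]
obj_red 0.97 [280.4 189.2] 929 [451.2 -54.5]
dp [ 2.  -3.8 90.9] roll 0.1 yaw 46.6 pos [453.5 -53.6 151. ]
dp [  4.6  -5.4 146.8] roll 0.1 yaw 46.6 pos [453.5 -53.6 151. ]
obj_yellow 0.56 [354.2 249.1] 1002 [ 465.1 -146.4]
obj_white 0.59 [423.8 197.4] 1753 [ 545.5 -142.9]
```

View pics/w5.png

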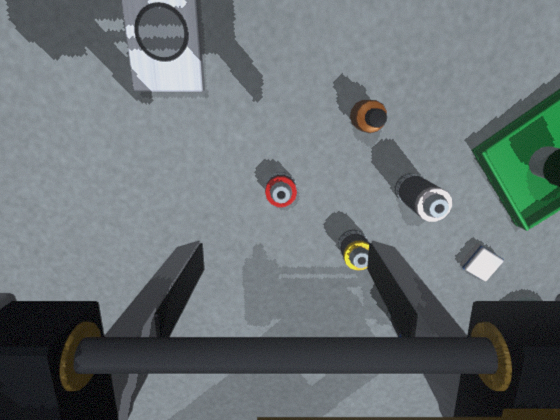

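>>> carry_out([
  {"dp":[0.8,-1,30],"roll":0,"gripper":0.4},
  {"dp":[1.8,-2.2,65],"roll":0,"gripper":0.4},
  {"dp":[2.8,-3.5,100],"roll":0,"gripper":0.4},
  {"dp":[3.6,-4.5,127],"roll":0,"gripper":0.4},
  {"dp":[4.2,-5,142],"roll":0,"gripper":0.4},
  {"dp":[4.3,-5.2,147],"roll":0,"gripper":0.4},
  {"dp":[4.3,-5.2,147],"roll":0,"gripper":0.4},
  {"dp":[4.3,-5.2,147],"roll":0,"gripper":0.4},
])

```text
clock: 12.37
eef_pos: [451.8, -55.0, 4.9]
eef_rot: [3.111, 0.046, 0.811]
wrist_force: [-0.9, 0.5, 0.6]
finger_gap: 66.1
finger_force: 0.0
```

>>> carry_out([
  {"dp":[0,0,0],"roll":0,"gripper":-1},
  {"dp":[0,0,0],"roll":0,"gripper":-1},
  {"dp":[0,0,0],"roll":0,"gripper":-1},
  {"dp":[0,0,0],"roll":0,"gripper":-1},
  {"dp":[0,0,0],"roll":0,"gripper":-1},
  {"dp":[0,0,0],"roll":0,"gripper":-1},
  {"dp":[0,0,0],"roll":0,"gripper":-1},
  {"dp":[0,0,0],"roll":0,"gripper":-1},
  {"dp":[0,0,0],"roll":0,"gripper":-1},
  {"dp":[0,0,0],"roll":0,"gripper":-1},
])

```text
clock: 13.2
eef_pos: [451.4, -54.9, 4.3]
eef_rot: [3.112, 0.047, 0.811]
wrist_force: [-0.6, 0.5, 5.8]
finger_gap: 29.6
finger_force: 15.0
```

Run:
```python
from h import *
s=read_state(); im=viewer.camera("wrist"); print(s["eef_pos"],s["finger_gap"],s["finger_force"])
cv2.imwrite("pics/w6.png",im[:,:,::-1])
go(453,-53,90,46.5);go(590,235.3,100,46.5);go(590,235.3,17.2,46.5)
```

```text
[451.4 -54.9   4.3] 29.628523994203118 14.998119754018262
dp [ -1.5   2.4 -85.7] roll -0.0 yaw 46.5 pos [451.4 -54.9   4.3]
dp [ 301.   -96.1 -112.8] roll -0.0 yaw 46.5 pos [451.4 -54.9   4.3]
dp [304.9 -98.6 -30.2] roll -0.0 yaw 46.5 pos [451.4 -54.9   4.3]
```

View pics/w6.png

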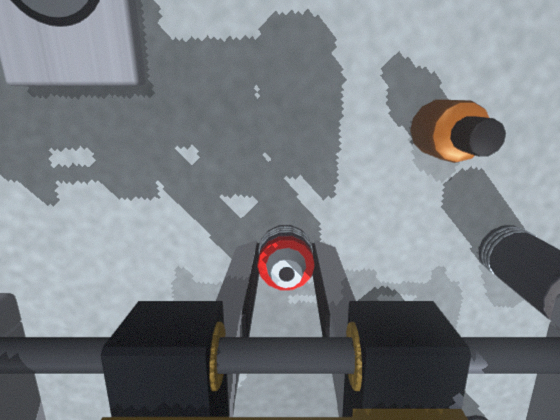

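>>> carry_out([
  {"dp":[0,0,-12],"roll":0,"gripper":-1},
  {"dp":[0,0,-38],"roll":0,"gripper":-1},
  {"dp":[10,-3,-70],"roll":0,"gripper":-1},
  {"dp":[35,-11,-98],"roll":0,"gripper":-1},
  {"dp":[67,-21,-110],"roll":0,"gripper":-1},
  {"dp":[102,-32,-113],"roll":0,"gripper":-1},
  {"dp":[140,-45,-113],"roll":0,"gripper":-1},
  {"dp":[178,-57,-113],"roll":0,"gripper":-1},
  {"dp":[214,-68,-113],"roll":0,"gripper":-1},
  {"dp":[249,-79,-113],"roll":0,"gripper":-1},
  {"dp":[278,-89,-113],"roll":0,"gripper":-1},
  {"dp":[295,-94,-113],"roll":0,"gripper":-1},
])

```text
clock: 14.25
eef_pos: [587.5, 232.4, 99.2]
eef_rot: [3.113, 0.048, 0.813]
wrist_force: [0.2, 0.1, -1.2]
finger_gap: 29.6
finger_force: 14.9
```

>>> carry_out([
  {"dp":[5,-2,0],"roll":0,"gripper":-1},
  {"dp":[6,-2,0],"roll":0,"gripper":-1},
  {"dp":[6,-2,0],"roll":0,"gripper":-1},
  {"dp":[6,-2,0],"roll":0,"gripper":-1},
  {"dp":[6,-2,0],"roll":0,"gripper":-1},
])

```text
clock: 14.67
eef_pos: [589.9, 234.1, 100.3]
eef_rot: [3.112, 0.047, 0.81]
wrist_force: [0.3, -0.7, -1.3]
finger_gap: 29.9
finger_force: 14.9
```

Run:
```python
from h import *
s=read_state(); im=viewer.camera("wrist"); c=cam("wrist",s);print(s["eef_pos"],s["eef_rot"]*100,s["joints"]*100,s["finger_gap"],s["finger_force"],s["wrist_force"])
cv2.imwrite("pics/w7.png",im[:,:,::-1])
for p,uv,box,k,rg in find("wrist","seat1"): print(round(p,2),uv,k,back(c,uv,12))
for p,uv,box,k,rg in find("wrist","obj_red"): print("red",round(p,2),uv,k,fit(c,"obj_red",uv,s["eef_pos"][2]-4))
go(590,235.3,50,46.5);go(590,235.3,17.5,46.5)
```

```text
[589.9 234.1 100.3] [311.2   4.7  81. ] [ 34.1  60.1 134.2  -5.1 122.8 111.9] 29.90629872321308 14.932246848475188 [ 0.3 -0.7 -1.3]
0.89 [283.2 379.6] 463 [466.6 104.2  12. ]
0.82 [282.4 204.5] 2090 [591.3 235.9  12. ]
0.67 [283.2 319.8] 1306 [514.8 154.7  12. ]
red 0.79 [285.6 257.8] 2889 [592. 237.]
dp [ 2.9 -2.  50.2] roll -0.1 yaw 46.4 pos [590.  234.6 100.3]
dp [ 4.4 -3.  82.6] roll -0.1 yaw 46.4 pos [590.  234.6 100.3]
```

View pics/w7.png

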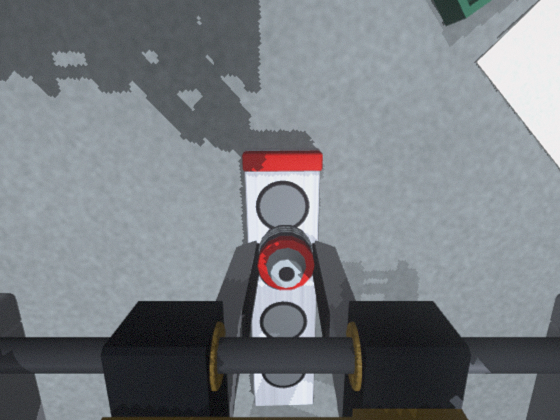

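>>> carry_out([
  {"dp":[1,-0.7,20],"roll":0,"gripper":-1},
  {"dp":[2.4,-1.5,45],"roll":0,"gripper":-1},
  {"dp":[3.6,-2.2,65],"roll":0,"gripper":-1},
  {"dp":[4.2,-2.6,76],"roll":0,"gripper":-1},
  {"dp":[4.6,-2.8,81],"roll":0,"gripper":-1},
  {"dp":[4.7,-2.8,82.6],"roll":0,"gripper":-1},
  {"dp":[4.7,-2.8,83.4],"roll":0,"gripper":-1},
  {"dp":[4.7,-2.8,83.4],"roll":0,"gripper":-1},
  {"dp":[4.7,-2.8,83.4],"roll":0,"gripper":-1},
])

```text
clock: 15.57
eef_pos: [590.8, 236.2, 17.5]
eef_rot: [3.111, 0.045, 0.811]
wrist_force: [-0.1, 1.2, -1.5]
finger_gap: 30.0
finger_force: 14.9
```

>>> carry_out([
  {"dp":[0,0,0.8],"roll":0,"gripper":-1},
  {"dp":[0,0,1.2],"roll":0,"gripper":-1},
  {"dp":[0,0,1.2],"roll":0,"gripper":-0.2},
  {"dp":[0,0,1.2],"roll":0,"gripper":0.1},
  {"dp":[0,0,1.2],"roll":0,"gripper":0.4},
  {"dp":[0,0,1.2],"roll":0,"gripper":0.4},
  {"dp":[0,0,-12],"roll":0,"gripper":0.4},
  {"dp":[0,0,-40],"roll":0,"gripper":0.4},
  {"dp":[0,0,-80],"roll":0,"gripper":0.4},
  {"dp":[0,0,-110],"roll":0,"gripper":0.4},
  {"dp":[0,0,-125],"roll":0,"gripper":0.4},
  {"dp":[0,0,-125],"roll":0,"gripper":0.4},
])

```text
clock: 16.57
eef_pos: [593.1, 243.6, 146.6]
eef_rot: [3.109, 0.04, 0.811]
wrist_force: [0.3, -0.1, -0.2]
finger_gap: 65.9
finger_force: 0.0
```

Run:
```python
from h import *
s=read_state(); im=viewer.camera("wrist"); c=cam("wrist",s);print(s["eef_pos"],s["qd"],s["wrist_force"])
cv2.imwrite("pics/w8.png",im[:,:,::-1])
for p,uv,box,k,rg in find("wrist","seat1"): print(round(p,2),uv,k,back(c,uv,12))
for p,uv,box,k,rg in find("wrist","obj_red"): print("red",round(p,2),uv,k,fit(c,"obj_red",uv,12))
go(466,-147.5,150,46.5);
```

```text
[593.1 243.6 146.6] [-0.   0.1  0.1 -0.  -0.1  0. ] [ 0.3 -0.1 -0.2]
0.97 [284.9 201.7] 630 [589.3 234.4  12. ]
0.94 [285.4 301.7] 1141 [513.5 153.7  12. ]
0.73 [285.1 253.8] 1398 [551.7 194.5  12. ]
0.46 [286.  333.4] 159 [486.4 124.1  12. ]
red 0.88 [284.7 200. ] 998 [592.7 238.9]
dp [-369.   177.7   13.4] roll -0.0 yaw 46.5 pos [591.2 242.6 140.4]
```

View pics/w8.png

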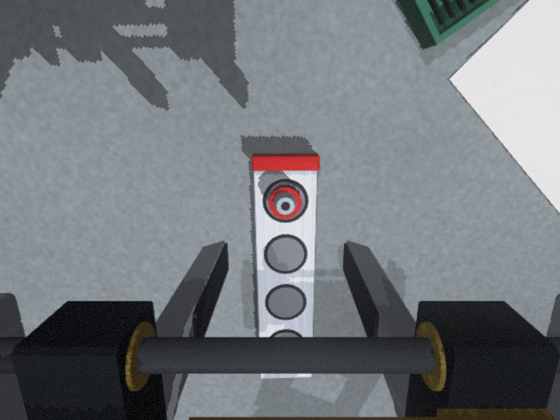

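>>> carry_out([
  {"dp":[-15,7,1],"roll":0,"gripper":0.4},
  {"dp":[-45,21,2],"roll":0,"gripper":0.4},
  {"dp":[-80,38,3],"roll":0,"gripper":0.4},
  {"dp":[-117,56,4],"roll":0,"gripper":0.4},
  {"dp":[-154,74,5],"roll":0,"gripper":0.4},
  {"dp":[-191,92,6],"roll":0,"gripper":0.4},
  {"dp":[-228,110,8],"roll":0,"gripper":0.4},
  {"dp":[-265,128,10],"roll":0,"gripper":0.4},
  {"dp":[-302,145,12],"roll":0,"gripper":0.4},
  {"dp":[-335,161,13],"roll":0,"gripper":0.4},
  {"dp":[-360,173,13],"roll":0,"gripper":0.4},
  {"dp":[-369,178,13],"roll":0,"gripper":0.4},
])

```text
clock: 17.72
eef_pos: [465.0, -150.1, 149.8]
eef_rot: [3.114, 0.048, 0.808]
wrist_force: [0.4, -0.4, -0.2]
finger_gap: 65.7
finger_force: 0.0
```

>>> carry_out([
  {"dp":[0,0,0],"roll":0,"gripper":0.4},
  {"dp":[0,0,0],"roll":0,"gripper":0.4},
  {"dp":[0,0,0],"roll":0,"gripper":0.4},
  {"dp":[0,0,0],"roll":0,"gripper":0.4},
])

```text
clock: 18.05
eef_pos: [467.0, -146.2, 150.5]
eef_rot: [3.112, 0.047, 0.813]
wrist_force: [-0.4, 0.7, -0.2]
finger_gap: 65.6
finger_force: 0.0
```

Run:
```python
from h import *
s=read_state(); im=viewer.camera("wrist"); c=cam("wrist",s);print(s["eef_pos"],s["eef_rot"]*100,s["qd"])
for l in ["obj_yellow","obj_blue","obj_white"]:
    for p,uv,box,k,rg in find("wrist",l):
        x=fit(c,l,uv,0);print(l,round(p,2),uv,np.array(box),k,x)
        if l=="obj_yellow": go(*x,8,46.5)
```

```text
[ 467.  -146.2  150.5] [311.2   4.7  81.3] [-0. -0. -0. -0.  0. -0.]
obj_yellow 0.67 [282.7 195.3] [265.1 176.3 300.1 210.1] 1050 [ 466.  -148.4]
dp [  4.6  -3.6 142.5] roll 0.0 yaw 46.5 pos [ 467.  -146.5  150.6]
obj_blue 0.85 [338.1 280.3] [324.4 258.8 355.5 302.8] 813 [ 445.9 -250.4]
obj_blue 0.41 [503.7  98.8] [465.5  77.2 540.1 122.4] 2801 [ 661.6 -215.2]
obj_white 0.86 [347.3 132.6] [321.1 111.9 369.8 154.3] 1503 [ 545.5 -142. ]
```

>>> carry_out([
  {"dp":[1,-0.8,30],"roll":0,"gripper":0.4},
  {"dp":[2,-1.7,65],"roll":0,"gripper":0.4},
  {"dp":[3.2,-2.5,100],"roll":0,"gripper":0.4},
  {"dp":[4,-3.2,125],"roll":0,"gripper":0.4},
  {"dp":[4.5,-3.6,138],"roll":0,"gripper":0.4},
  {"dp":[4.6,-3.6,142.5],"roll":0,"gripper":0.4},
  {"dp":[4.6,-3.6,142.5],"roll":0,"gripper":0.4},
  {"dp":[4.6,-3.6,142.5],"roll":0,"gripper":0.4},
])

```text
clock: 18.92
eef_pos: [466.3, -149.5, 9.0]
eef_rot: [3.111, 0.046, 0.811]
wrist_force: [0.0, 0.0, 0.9]
finger_gap: 66.4
finger_force: 0.0
```

>>> carry_out([
  {"dp":[0,0,0],"roll":0,"gripper":-1},
  {"dp":[0,0,0],"roll":0,"gripper":-1},
  {"dp":[0,0,0],"roll":0,"gripper":-1},
  {"dp":[0,0,0],"roll":0,"gripper":-1},
  {"dp":[0,0,0],"roll":0,"gripper":-1},
  {"dp":[0,0,0],"roll":0,"gripper":-1},
  {"dp":[0,0,0],"roll":0,"gripper":-1},
  {"dp":[0,0,0],"roll":0,"gripper":-1},
  {"dp":[0,0,0],"roll":0,"gripper":-1},
  {"dp":[0,0,0],"roll":0,"gripper":-1},
])

```text
clock: 19.75
eef_pos: [465.8, -149.5, 8.4]
eef_rot: [3.112, 0.047, 0.811]
wrist_force: [-2.4, 1.6, 6.0]
finger_gap: 30.0
finger_force: 15.0
```

Run:
```python
from h import *
go(551.5,194.3,110,46.5);go(551.5,194.3,21,46.5)
```

```text
dp [ 303.1 -171.2 -121.1] roll -0.0 yaw 46.5 pos [ 465.8 -149.5    8.4]
dp [ 307.3 -173.8  -32.2] roll -0.0 yaw 46.5 pos [ 465.8 -149.5    8.4]
```

>>> carry_out([
  {"dp":[0,0,-14],"roll":0,"gripper":-1},
  {"dp":[0,0,-42],"roll":0,"gripper":-1},
  {"dp":[2,-1,-78],"roll":0,"gripper":-1},
  {"dp":[20,-11,-108],"roll":0,"gripper":-1},
  {"dp":[50,-28,-120],"roll":0,"gripper":-1},
  {"dp":[83,-47,-121],"roll":0,"gripper":-1},
  {"dp":[117,-66,-121],"roll":0,"gripper":-1},
  {"dp":[151,-85,-121],"roll":0,"gripper":-1},
  {"dp":[185,-104,-121],"roll":0,"gripper":-1},
  {"dp":[219,-124,-121],"roll":0,"gripper":-1},
  {"dp":[253,-143,-121],"roll":0,"gripper":-1},
  {"dp":[282,-159,-121],"roll":0,"gripper":-1},
])

```text
clock: 20.75
eef_pos: [545.7, 173.2, 110.5]
eef_rot: [3.112, 0.047, 0.812]
wrist_force: [-0.2, -0.5, -0.8]
finger_gap: 29.5
finger_force: 14.9
```

>>> carry_out([
  {"dp":[13,-8,0],"roll":0,"gripper":-1},
  {"dp":[19,-11,0],"roll":0,"gripper":-1},
  {"dp":[21,-12,0],"roll":0,"gripper":-1},
  {"dp":[21,-12,0],"roll":0,"gripper":-1},
  {"dp":[21,-12,0],"roll":0,"gripper":-1},
  {"dp":[21,-12,0],"roll":0,"gripper":-1},
])

```text
clock: 21.25
eef_pos: [551.5, 192.8, 109.9]
eef_rot: [3.112, 0.047, 0.809]
wrist_force: [0.9, -0.2, -1.3]
finger_gap: 29.8
finger_force: 14.9
```

Run:
```python
from h import *
s=read_state(); im=viewer.camera("wrist"); c=cam("wrist",s);print(s["eef_pos"],s["eef_rot"]*100,s["finger_gap"],s["finger_force"],s["wrist_force"])
cv2.imwrite("pics/w9.png",im[:,:,::-1])
for p,uv,box,k,rg in find("wrist","seat1"): print(round(p,2),uv,k,back(c,uv,12))
for p,uv,box,k,rg in find("wrist","obj_red"): print("red",round(p,2),uv,k,fit(c,"obj_red",uv,12))
go(551.5,194.3,50,46.5);go(551.5,194.3,21,46.5)
```

```text
[551.5 192.8 109.9] [311.2   4.7  80.9] 29.757786954640242 14.897930100560188 [ 0.9 -0.2 -1.3]
0.81 [282.3 138.3] 1203 [589.  232.1  12. ]
0.78 [281.4 201.8] 2022 [551.9 194.5  12. ]
0.78 [281.9 316.6] 1301 [473.2 111.5  12. ]
red 0.58 [279.9 130.5] 1384 [592.8 239.1]
dp [ 3.4 -2.5 59.8] roll -0.1 yaw 46.4 pos [551.6 193.4 110. ]
dp [ 4.8 -3.4 88.8] roll -0.1 yaw 46.4 pos [551.6 193.4 110. ]
```

View pics/w9.png

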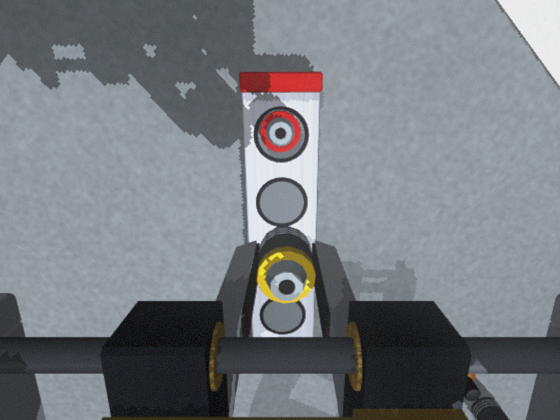

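>>> carry_out([
  {"dp":[1,-0.7,20],"roll":0,"gripper":-1},
  {"dp":[2,-1.6,45],"roll":0,"gripper":-1},
  {"dp":[3,-2.4,66],"roll":0,"gripper":-1},
  {"dp":[3.8,-3,80],"roll":0,"gripper":-1},
  {"dp":[4,-3.3,87],"roll":0,"gripper":-1},
  {"dp":[4,-3.4,89],"roll":0,"gripper":-1},
  {"dp":[4,-3.4,89],"roll":0,"gripper":-1},
  {"dp":[4,-3.4,89.5],"roll":0,"gripper":-1},
  {"dp":[4,-3.4,89.5],"roll":0,"gripper":-1},
])

```text
clock: 22.15
eef_pos: [551.3, 194.5, 21.0]
eef_rot: [3.111, 0.046, 0.811]
wrist_force: [0.7, 0.3, -1.3]
finger_gap: 30.0
finger_force: 15.0
```

>>> carry_out([
  {"dp":[-0.5,0,0.5],"roll":0,"gripper":-1},
  {"dp":[-0.5,0,0.8],"roll":0,"gripper":-1},
  {"dp":[-0.5,0,0.8],"roll":0,"gripper":-0.2},
  {"dp":[-0.5,0,0.8],"roll":0,"gripper":0.1},
  {"dp":[-0.5,0,0.8],"roll":0,"gripper":0.4},
  {"dp":[-0.5,0,0.8],"roll":0,"gripper":0.4},
  {"dp":[-0.5,0,-12],"roll":0,"gripper":0.4},
  {"dp":[-0.5,0,-40],"roll":0,"gripper":0.4},
  {"dp":[-0.5,0,-80],"roll":0,"gripper":0.4},
  {"dp":[-0.5,0,-110],"roll":0,"gripper":0.4},
  {"dp":[-0.5,0,-125],"roll":0,"gripper":0.4},
  {"dp":[-0.5,0,-125],"roll":0,"gripper":0.4},
])

```text
clock: 23.15
eef_pos: [553.3, 201.6, 150.0]
eef_rot: [3.108, 0.041, 0.811]
wrist_force: [-0.7, -0.5, 0.3]
finger_gap: 65.4
finger_force: 0.0
```

Run:
```python
from h import *
s=read_state(); im=viewer.camera("wrist"); c=cam("wrist",s);print(s["eef_pos"],s["qd"])
for p,uv,box,k,rg in find("wrist","seat1"): print(round(p,2),uv,k,back(c,uv,12))
for l in ("obj_red","obj_yellow"):
  for p,uv,box,k,rg in find("wrist",l): print(l,round(p,2),uv,k,fit(c,l,uv,12))
go(448.5,-252,150,46.5)
```

```text
[553.3 201.6 150. ] [-0.   0.1  0.1 -0.  -0.1  0. ]
0.97 [285.6 250.7] 1358 [513.5 153.3  12. ]
0.87 [285.6 143.1] 910 [588.  231.9  12. ]
0.77 [285.7 298.4] 1218 [475.2 112.8  12. ]
0.64 [285.7 189.8] 606 [557.6 199.7  12. ]
obj_red 0.65 [284.7 135.4] 1004 [592.9 239. ]
obj_red 0.48 [285.5 250.9] 1320 [517.  157.7]
obj_yellow 0.85 [284.8 203.9] 1192 [551.2 195.2]
obj_yellow 0.26 [285.6 141.8] 821 [590.2 235.5]
dp [-398.7  236.9   20. ] roll -0.0 yaw 46.5 pos [551.2 200.7 143.7]
```

>>> carry_out([
  {"dp":[-17,10,1],"roll":0,"gripper":0.4},
  {"dp":[-50,30,3],"roll":0,"gripper":0.4},
  {"dp":[-85,50,4],"roll":0,"gripper":0.4},
  {"dp":[-120,71,6],"roll":0,"gripper":0.4},
  {"dp":[-155,92,8],"roll":0,"gripper":0.4},
  {"dp":[-190,113,10],"roll":0,"gripper":0.4},
  {"dp":[-225,134,12],"roll":0,"gripper":0.4},
  {"dp":[-260,154,14],"roll":0,"gripper":0.4},
  {"dp":[-295,175,16],"roll":0,"gripper":0.4},
  {"dp":[-330,196,18],"roll":0,"gripper":0.4},
  {"dp":[-362,215,19],"roll":0,"gripper":0.4},
  {"dp":[-386,229,20],"roll":0,"gripper":0.4},
])

```text
clock: 24.35
eef_pos: [450.6, -239.5, 148.8]
eef_rot: [3.114, 0.047, 0.81]
wrist_force: [1.5, 0.4, 0.4]
finger_gap: 66.2
finger_force: 0.0
```

>>> carry_out([
  {"dp":[-10,6,0],"roll":0,"gripper":0.4},
  {"dp":[-12,7,0],"roll":0,"gripper":0.4},
  {"dp":[-12,7,0],"roll":0,"gripper":0.4},
  {"dp":[-12,7,0],"roll":0,"gripper":0.4},
  {"dp":[-12,7,0],"roll":0,"gripper":0.4},
])

```text
clock: 24.77
eef_pos: [449.3, -249.3, 150.4]
eef_rot: [3.112, 0.047, 0.812]
wrist_force: [0.6, -0.2, -0.0]
finger_gap: 66.1
finger_force: 0.0
```

Run:
```python
from h import *
s=read_state(); im=viewer.camera("wrist"); c=cam("wrist",s);print(s["eef_pos"],s["eef_rot"]*100,s["qd"])
for l in ["obj_blue","obj_white"]:
    for p,uv,box,k,rg in find("wrist",l):
        x=fit(c,l,uv,0);print(l,round(p,2),uv,np.array(box),k,x)
        if l=="obj_blue": go(*x,16,46.5)
```

```text
[ 449.3 -249.3  150.4] [311.2   4.7  81.2] [-0. -0. -0. -0.  0. -0.]
obj_blue 0.67 [285.5 197.6] [270.3 176.6 302.6 219. ] 1249 [ 450.1 -253. ]
dp [  4.4  -1.  134.5] roll 0.0 yaw 46.5 pos [ 449.3 -249.6  150.6]
obj_white 0.62 [277.2  18.9] [254.5   0.  300.9  43.5] 1557 [ 542.8 -145.4]
```

>>> carry_out([
  {"dp":[1,-0.2,30],"roll":0,"gripper":0.4},
  {"dp":[2,-0.5,65],"roll":0,"gripper":0.4},
  {"dp":[3.2,-0.7,98],"roll":0,"gripper":0.4},
  {"dp":[4,-0.9,120],"roll":0,"gripper":0.4},
  {"dp":[4.4,-1,131],"roll":0,"gripper":0.4},
  {"dp":[4.4,-1,134.5],"roll":0,"gripper":0.4},
  {"dp":[4.4,-1,134.5],"roll":0,"gripper":0.4},
  {"dp":[4.4,-1,134.5],"roll":0,"gripper":0.4},
])

```text
clock: 25.58
eef_pos: [450.5, -254.4, 17.4]
eef_rot: [3.11, 0.046, 0.811]
wrist_force: [0.5, -0.2, -0.1]
finger_gap: 66.0
finger_force: 0.0
```

>>> carry_out([
  {"dp":[0,0,0],"roll":0,"gripper":-1},
  {"dp":[0,0,0],"roll":0,"gripper":-1},
  {"dp":[0,0,0],"roll":0,"gripper":-1},
  {"dp":[0,0,0],"roll":0,"gripper":-1},
  {"dp":[0,0,0],"roll":0,"gripper":-1},
  {"dp":[0,0,0],"roll":0,"gripper":-1},
  {"dp":[0,0,0],"roll":0,"gripper":-1},
  {"dp":[0,0,0],"roll":0,"gripper":-1},
  {"dp":[0,0,0],"roll":0,"gripper":-1},
  {"dp":[0,0,0],"roll":0,"gripper":-1},
])

```text
clock: 26.42
eef_pos: [449.8, -254.1, 16.3]
eef_rot: [3.112, 0.047, 0.811]
wrist_force: [-1.1, 0.2, 5.4]
finger_gap: 29.9
finger_force: 15.0
```

Run:
```python
from h import *
go(513.2,153.6,115,46.5)
```

```text
dp [ 334.2 -231.4 -121.5] roll -0.0 yaw 46.5 pos [ 449.8 -254.1   16.3]
```

>>> carry_out([
  {"dp":[0,0,-14],"roll":0,"gripper":-1},
  {"dp":[0,0,-42],"roll":0,"gripper":-1},
  {"dp":[2,-1,-78],"roll":0,"gripper":-1},
  {"dp":[20,-14,-108],"roll":0,"gripper":-1},
  {"dp":[48,-33,-120],"roll":0,"gripper":-1},
  {"dp":[78,-54,-121],"roll":0,"gripper":-1},
  {"dp":[108,-75,-121],"roll":0,"gripper":-1},
  {"dp":[138,-96,-121],"roll":0,"gripper":-1},
  {"dp":[168,-116,-121],"roll":0,"gripper":-1},
  {"dp":[198,-137,-121],"roll":0,"gripper":-1},
  {"dp":[228,-158,-121],"roll":0,"gripper":-1},
  {"dp":[258,-179,-121],"roll":0,"gripper":-1},
])

```text
clock: 27.42
eef_pos: [498.6, 64.2, 119.2]
eef_rot: [3.112, 0.047, 0.811]
wrist_force: [1.6, 0.2, -1.3]
finger_gap: 29.9
finger_force: 14.9
```

>>> carry_out([
  {"dp":[28,-19,0],"roll":0,"gripper":-1},
  {"dp":[52,-36,0],"roll":0,"gripper":-1},
  {"dp":[68,-47,0],"roll":0,"gripper":-1},
  {"dp":[76,-52,0],"roll":0,"gripper":-1},
  {"dp":[76,-52,0],"roll":0,"gripper":-1},
  {"dp":[76,-52,0],"roll":0,"gripper":-1},
  {"dp":[76,-52,0],"roll":0,"gripper":-1},
])

```text
clock: 28.0
eef_pos: [513.3, 152.0, 114.3]
eef_rot: [3.112, 0.047, 0.81]
wrist_force: [-0.3, -0.2, -1.2]
finger_gap: 29.6
finger_force: 14.9
```

Run:
```python
from h import *
s=read_state(); im=viewer.camera("wrist"); c=cam("wrist",s);print(s["eef_pos"],s["eef_rot"]*100,s["finger_gap"],s["finger_force"])
for p,uv,box,k,rg in find("wrist","seat1"): print(round(p,2),uv,k,back(c,uv,12))
go(512.7,153.1,29,46.5)
```

```text
[513.3 152.  114.3] [311.2   4.7  81. ] 29.553266846252164 14.932134971022606
0.75 [281.5  69. ] 1263 [585.7 228.8  12. ]
0.75 [281.1 199.5] 1883 [514.  154.3  12. ]
0.67 [282.  126.4] 1009 [556.7 197.8  12. ]
0.43 [279.2  48.7] 1698 [594.1 240.1  12. ]
dp [ 4.3 -3.8 85.3] roll -0.1 yaw 46.4 pos [513.4 152.  114.5]
```

>>> carry_out([
  {"dp":[1,-0.9,20],"roll":0,"gripper":-1},
  {"dp":[2.2,-1.9,44],"roll":0,"gripper":-1},
  {"dp":[3.2,-2.8,64],"roll":0,"gripper":-1},
  {"dp":[4,-3.5,78],"roll":0,"gripper":-1},
  {"dp":[4.3,-3.8,84],"roll":0,"gripper":-1},
  {"dp":[4.3,-3.8,85.3],"roll":0,"gripper":-1},
  {"dp":[4.3,-3.8,85.3],"roll":0,"gripper":-1},
  {"dp":[4.3,-3.8,85.7],"roll":0,"gripper":-1},
  {"dp":[4.3,-3.8,85.7],"roll":0,"gripper":-1},
])

```text
clock: 28.85
eef_pos: [513.1, 154.2, 29.4]
eef_rot: [3.111, 0.046, 0.811]
wrist_force: [-0.6, 0.9, -1.0]
finger_gap: 29.9
finger_force: 15.0
```

>>> carry_out([
  {"dp":[0,0,0.4],"roll":0,"gripper":-1},
  {"dp":[0,0,0.8],"roll":0,"gripper":-1},
  {"dp":[0,0,0.8],"roll":0,"gripper":-1},
])

```text
clock: 29.1
eef_pos: [512.9, 154.3, 28.1]
eef_rot: [3.111, 0.046, 0.811]
wrist_force: [-0.1, 0.1, 2.4]
finger_gap: 29.9
finger_force: 15.0
```

Contact; release and go up.

>>> carry_out([
  {"dp":[0,0,0],"roll":0,"gripper":-0.2},
  {"dp":[0,0,0],"roll":0,"gripper":0.1},
  {"dp":[0,0,0],"roll":0,"gripper":0.4},
  {"dp":[0,0,0],"roll":0,"gripper":0.4},
  {"dp":[0,0,-12],"roll":0,"gripper":0.4},
  {"dp":[0,0,-40],"roll":0,"gripper":0.4},
  {"dp":[0,0,-80],"roll":0,"gripper":0.4},
  {"dp":[0,0,-110],"roll":0,"gripper":0.4},
  {"dp":[0,0,-125],"roll":0,"gripper":0.4},
  {"dp":[0,0,-125],"roll":0,"gripper":0.4},
])

```text
clock: 29.93
eef_pos: [515.4, 161.6, 157.2]
eef_rot: [3.108, 0.041, 0.811]
wrist_force: [0.4, 0.2, 0.3]
finger_gap: 66.0
finger_force: 0.0
```

Run:
```python
from h import *
s=read_state(); im=viewer.camera("wrist"); c=cam("wrist",s);print(s["eef_pos"],s["qd"])
cv2.imwrite("pics/w10.png",im[:,:,::-1])
for p,uv,box,k,rg in find("wrist","seat1"): print(round(p,2),uv,k,back(c,uv,12))
for l in ("obj_red","obj_yellow","obj_blue"):
  for p,uv,box,k,rg in find("wrist",l): print(l,round(p,2),uv,k,fit(c,l,uv,12))
go(545.5,-142.5,155,46.5)
```

```text
[515.4 161.6 157.2] [-0.   0.1  0.1 -0.  -0.1  0. ]
0.93 [285.3  81.8] 981 [586.3 230.2  12. ]
0.93 [284.9 189.2] 467 [518.3 159.1  12. ]
0.88 [285.8 248.2] 1387 [475.6 112.6  12. ]
0.65 [285.5 132.9] 674 [555.8 197.8  12. ]
obj_red 0.88 [283.9  67.4] 1135 [592.  238.8]
obj_yellow 0.57 [284.7 142. ] 1089 [551.2 195.1]
obj_blue 0.86 [285.1 204.3] 1261 [513.4 154.8]
obj_blue 0.72 [541.1 317.8] 505 [ 614.  -109.5]
dp [-197.7  232.    12.6] roll -0.0 yaw 46.5 pos [513.4 160.8 151.3]
```

View pics/w10.png

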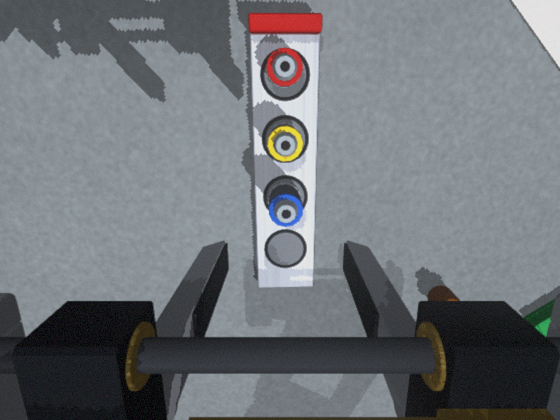

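>>> carry_out([
  {"dp":[-8,9,1],"roll":0,"gripper":0.4},
  {"dp":[-25,29,2],"roll":0,"gripper":0.4},
  {"dp":[-47,55,3],"roll":0,"gripper":0.4},
  {"dp":[-70,82,5],"roll":0,"gripper":0.4},
  {"dp":[-93,109,6],"roll":0,"gripper":0.4},
  {"dp":[-116,136,8],"roll":0,"gripper":0.4},
  {"dp":[-139,163,10],"roll":0,"gripper":0.4},
  {"dp":[-162,190,11],"roll":0,"gripper":0.4},
  {"dp":[-182,214,12],"roll":0,"gripper":0.4},
  {"dp":[-195,229,12.6],"roll":0,"gripper":0.4},
  {"dp":[-197.7,232,12.6],"roll":0,"gripper":0.4},
  {"dp":[-197.7,232,12.6],"roll":0,"gripper":0.4},
])

```text
clock: 31.18
eef_pos: [545.5, -143.8, 155.3]
eef_rot: [3.113, 0.047, 0.809]
wrist_force: [0.6, 0.1, 0.6]
finger_gap: 65.8
finger_force: 0.0
```

>>> carry_out([
  {"dp":[0,0,0],"roll":0,"gripper":0.4},
  {"dp":[0,0,0],"roll":0,"gripper":0.4},
  {"dp":[0,0,0],"roll":0,"gripper":0.4},
])

```text
clock: 31.43
eef_pos: [546.0, -141.3, 156.1]
eef_rot: [3.112, 0.047, 0.812]
wrist_force: [0.4, -0.1, 0.3]
finger_gap: 65.7
finger_force: 0.0
```

Run:
```python
from h import *
s=read_state(); im=viewer.camera("wrist"); c=cam("wrist",s);print(s["eef_pos"],s["eef_rot"]*100,s["qd"])
for l in ["obj_white"]:
    for p,uv,box,k,rg in find("wrist",l):
        x=fit(c,l,uv,0);print(l,round(p,2),uv,np.array(box),k,x)
        go(*x,25,46.5)
```

```text
[ 546.  -141.3  156.1] [311.2   4.7  81.2] [-0. -0. -0. -0.  0. -0.]
obj_white 0.87 [282.5 196.8] [265.1 172.  302.4 220.7] 1331 [ 546. -142.]
dp [  5.7  -3.6 130.9] roll 0.0 yaw 46.5 pos [ 546.1 -141.5  156.1]
```

>>> carry_out([
  {"dp":[1.3,-0.8,30],"roll":0,"gripper":0.4},
  {"dp":[2.8,-1.8,65],"roll":0,"gripper":0.4},
  {"dp":[4.2,-2.7,98],"roll":0,"gripper":0.4},
  {"dp":[5.2,-3.3,119],"roll":0,"gripper":0.4},
  {"dp":[5.6,-3.6,128],"roll":0,"gripper":0.4},
  {"dp":[5.7,-3.6,131],"roll":0,"gripper":0.4},
  {"dp":[5.7,-3.6,131],"roll":0,"gripper":0.4},
  {"dp":[5.7,-3.6,131],"roll":0,"gripper":0.4},
])

```text
clock: 32.2
eef_pos: [546.8, -143.0, 26.4]
eef_rot: [3.11, 0.046, 0.811]
wrist_force: [0.3, -0.0, 0.2]
finger_gap: 65.9
finger_force: 0.0
```

>>> carry_out([
  {"dp":[0,0,0],"roll":0,"gripper":-1},
  {"dp":[0,0,0],"roll":0,"gripper":-1},
  {"dp":[0,0,0],"roll":0,"gripper":-1},
  {"dp":[0,0,0],"roll":0,"gripper":-1},
  {"dp":[0,0,0],"roll":0,"gripper":-1},
  {"dp":[0,0,0],"roll":0,"gripper":-1},
  {"dp":[0,0,0],"roll":0,"gripper":-1},
  {"dp":[0,0,0],"roll":0,"gripper":-1},
  {"dp":[0,0,0],"roll":0,"gripper":-1},
  {"dp":[0,0,0],"roll":0,"gripper":-1},
])

```text
clock: 33.03
eef_pos: [546.0, -142.8, 25.1]
eef_rot: [3.112, 0.047, 0.811]
wrist_force: [-0.9, 1.9, 4.3]
finger_gap: 29.9
finger_force: 15.0
```

Run:
```python
from h import *
go(475,112.7,130,46.5)
```

```text
dp [ 131.3 -224.1 -117.9] roll -0.0 yaw 46.5 pos [ 546.  -142.8   25.1]
```

>>> carry_out([
  {"dp":[0,0,-14],"roll":0,"gripper":-1},
  {"dp":[0,0,-42],"roll":0,"gripper":-1},
  {"dp":[1,-1,-78],"roll":0,"gripper":-1},
  {"dp":[8,-14,-106],"roll":0,"gripper":-1},
  {"dp":[20,-35,-117],"roll":0,"gripper":-1},
  {"dp":[36,-61,-118],"roll":0,"gripper":-1},
  {"dp":[53,-91,-118],"roll":0,"gripper":-1},
  {"dp":[70,-120,-118],"roll":0,"gripper":-1},
  {"dp":[88,-150,-118],"roll":0,"gripper":-1},
  {"dp":[105,-179,-118],"roll":0,"gripper":-1},
  {"dp":[119,-203,-118],"roll":0,"gripper":-1},
  {"dp":[127,-217,-118],"roll":0,"gripper":-1},
])

```text
clock: 34.03
eef_pos: [476.1, 107.0, 129.9]
eef_rot: [3.112, 0.047, 0.812]
wrist_force: [0.1, -0.6, -1.8]
finger_gap: 29.8
finger_force: 15.0
```

>>> carry_out([
  {"dp":[4,-7,0],"roll":0,"gripper":-1},
  {"dp":[4,-7,0],"roll":0,"gripper":-1},
  {"dp":[4,-7,0],"roll":0,"gripper":-1},
  {"dp":[4,-7,0],"roll":0,"gripper":-1},
  {"dp":[4,-7,0],"roll":0,"gripper":-1},
])

```text
clock: 34.45
eef_pos: [475.2, 111.4, 129.9]
eef_rot: [3.112, 0.047, 0.809]
wrist_force: [0.8, -0.5, -1.0]
finger_gap: 29.2
finger_force: 15.0
```

Run:
```python
from h import *
s=read_state(); im=viewer.camera("wrist"); c=cam("wrist",s);print(s["eef_pos"],s["eef_rot"]*100,s["finger_gap"],s["finger_force"])
for p,uv,box,k,rg in find("wrist","seat1"): print(round(p,2),uv,k,back(c,uv,12))
go(475,112.7,38,46.5)
```

```text
[475.2 111.4 129.9] [311.2   4.7  80.9] 29.215596144935287 14.965278615709394
0.96 [280.7  64. ] 1036 [550.7 191.8  12. ]
0.78 [280.8 195.5] 1761 [475.2 112.9  12. ]
0.74 [282.5 123.1] 702 [520.1 157.7  12. ]
0.73 [556.5 283.1] 92 [ 611.5 -147.    12. ]
0.59 [279.4   4.6] 391 [578.7 222.5  12. ]
dp [ 5.  -3.5 91.7] roll -0.1 yaw 46.4 pos [475.1 111.7 129.9]
```

>>> carry_out([
  {"dp":[1.1,-0.8,20],"roll":0,"gripper":-1},
  {"dp":[2.5,-1.7,46],"roll":0,"gripper":-1},
  {"dp":[3.7,-2.6,68],"roll":0,"gripper":-1},
  {"dp":[4.5,-3.2,83],"roll":0,"gripper":-1},
  {"dp":[5,-3.5,90],"roll":0,"gripper":-1},
  {"dp":[5,-3.5,91.7],"roll":0,"gripper":-1},
  {"dp":[5,-3.5,91.7],"roll":0,"gripper":-1},
  {"dp":[5,-3.5,92],"roll":0,"gripper":-1},
  {"dp":[5,-3.5,92],"roll":0,"gripper":-1},
  {"dp":[5,-3.5,92.6],"roll":0,"gripper":-1},
  {"dp":[5,-3.5,92.8],"roll":0,"gripper":-1},
])

```text
clock: 35.47
eef_pos: [475.0, 113.4, 37.4]
eef_rot: [3.111, 0.046, 0.811]
wrist_force: [0.1, 0.2, -2.5]
finger_gap: 29.4
finger_force: 15.0
```

>>> carry_out([
  {"dp":[0,0,0.3],"roll":0,"gripper":-1},
  {"dp":[0,0,0.6],"roll":0,"gripper":-1},
  {"dp":[0,0,0.6],"roll":0,"gripper":-1},
])

```text
clock: 35.72
eef_pos: [475.2, 113.5, 37.1]
eef_rot: [3.111, 0.046, 0.811]
wrist_force: [-1.5, -0.1, 7.2]
finger_gap: 29.4
finger_force: 15.0
```

>>> carry_out([
  {"dp":[0,0,-0.2],"roll":0,"gripper":-0.3},
  {"dp":[0,0,-0.2],"roll":0,"gripper":0},
  {"dp":[0,0,-0.2],"roll":0,"gripper":0.4},
  {"dp":[0,0,-0.2],"roll":0,"gripper":0.4},
  {"dp":[0,0,-12],"roll":0,"gripper":0.4},
  {"dp":[0,0,-40],"roll":0,"gripper":0.4},
  {"dp":[0,0,-80],"roll":0,"gripper":0.4},
  {"dp":[0,0,-110],"roll":0,"gripper":0.4},
  {"dp":[0,0,-130],"roll":0,"gripper":0.4},
  {"dp":[0,0,-130],"roll":0,"gripper":0.4},
  {"dp":[0,0,-130],"roll":0,"gripper":0.4},
  {"dp":[0,0,-130],"roll":0,"gripper":0.4},
])

```text
clock: 36.72
eef_pos: [475.7, 120.3, 165.0]
eef_rot: [3.113, 0.048, 0.811]
wrist_force: [-0.1, 0.3, -0.0]
finger_gap: 66.0
finger_force: 0.0
```

Run:
```python
from h import *
s=read_state(); im=viewer.camera("wrist"); c=cam("wrist",s);print(s["eef_pos"],s["qd"])
for p,uv,box,k,rg in find("wrist","seat1"): print(round(p,2),uv,k,back(c,uv,12))
for l in ("obj_red","obj_yellow","obj_blue","obj_white"):
  for p,uv,box,k,rg in find("wrist",l): print(l,round(p,2),uv,k,fit(c,l,uv,12))
sd=viewer.camera("side")
cv2.imwrite("pics/end.png",np.hstack([im[:,120:440,::-1],sd[:,130:450,::-1]]))
```

```text
[475.7 120.3 165. ] [-0.  0.  0. -0.  0. -0.]
0.94 [286.2 127.4] 534 [518.6 158.7  12. ]
0.69 [285.4 184.1] 447 [480.1 119.1  12. ]
0.61 [286.4  15.2] 832 [583.2 226.8  12. ]
0.59 [286.1  74.4] 826 [550.6 192.6  12. ]
obj_red 0.65 [284.6   5.8] 390 [584.3 230.7]
obj_yellow 0.95 [285.9  70.1] 1108 [550.7 194.4]
obj_blue 0.7 [286.  138.7] 1137 [513.4 155. ]
obj_blue 0.23 [286.8 202. ] 1362 [473.8 111.8]
obj_white 0.97 [287.  202.1] 1416 [475.3 112.7]
```

View pics/end.png

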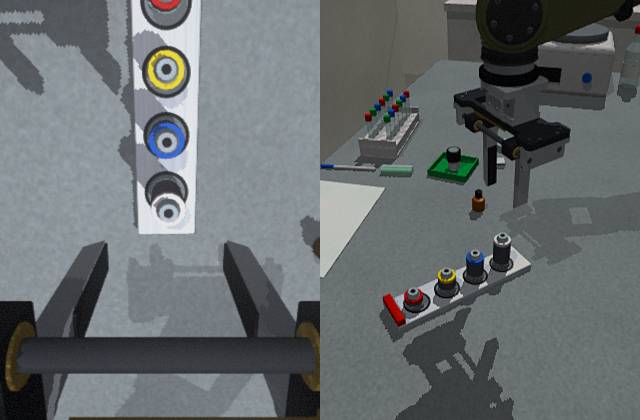

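The pictures show all four objectives upright on their marks in the right order, and the eyepiece upright in the tray. The gripper is clear of everything.

```bash
python3 -c "
from cell import manip; print(manip.sign_off())"
```

```text
the job is handed in; nothing more can be done
None
```

The job is handed in: the eyepiece stands in the green tray and the red, yellow, blue and white objectives stand on marks 1 to 4, each about 4 mm or less from its mark's centre by my camera measurements, with nothing toppled; sign-off returned no verdict.

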